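Lock the filling tube into the pump's push-fit outlet

TASK

Lift the white blanking cap out of the filling pump's outlet and put it in the small brass tray, then take the grooved steel filling tube from the stand and push it straight down into the outlet until it locks and stays down by itself. The lock's depth differs from pump to pump, so go by feel and do not force it: stop as soon as you meet the seat behind the lock, and never push with more than 20 N. Leave the other things on the bench where they are.

Things in the scene. Friction and masses are not known exactly. Their poses are not given: they have to be found in the camera images.
- mouth (a point): Centre of the round mouth of the pump's outlet, in the plane of its rim, 90 mm above the bench; z up along the bore. The outlet is a fixed upright steel barrel 48 mm in diameter with a black release collar on top (44 mm across the rim; need not be worked). Bore 19.5 mm wide; its top 6 mm are a funnel, 26 mm wide at the rim.
- pump: Filling pump, fixed. Origin on the bench under the outlet's axis, axes as mouth. Its steel housing (190 x 170 mm, 125 mm high) stands 100 to 270 mm from that axis towards its own -y, from x = -50 to +140 mm. Inside the outlet a sprung valve meets the tip 14 mm below the rim and pushes it up with 4 to 7 N; two sprung catches then drag on it and snap into its groove.
- tube_tip (a point): Centre of the filling tube's lower tip, 84 mm below tube_grip. It locks with the tip 29 to 45 mm below the rim (unknown, varies). Until then the push is under 13 N. 2 mm past the lock the tip meets a hard seat: a steep rise past 13 N means locked. Over 16 N on the seat (22 N of push) spoils it. Let go unlocked, the tube is pushed up until its tip is less than 22 mm deep.
- tube_grip (a point): Steel filling tube, 133 mm long, upright in either hole of the stand, 0.10 to 0.21 kg; z up its axis. Point: middle of its grip barrel (26 mm diameter, 48 mm high), whose underside rests on the stand. Above: slim spout 25 mm long. Below: shank 60 mm long, 18 mm diameter, with a groove 13 to 22 mm above the tip and a conical nose 8 mm high.
- cap_grip (a point): White plastic cap standing loosely in the outlet, 50 g: upright knob 20 mm in diameter, 36 mm high, on a flange 35 mm wide, 4 mm thick that rests on the rim; plug 14 mm wide, 7 mm long below. The point is on the axis, 34 mm above the plug's bottom, 23 mm above the flange's top, 13 mm below the knob's top.
- tray: Small shallow brass tray for the cap, 120 x 120 mm, 20 mm high, walls and floor 3 mm, fixed; origin under its centre, on the bench.
- stand: White block 70 x 170 mm, 68 mm high, fixed; origin under its centre. Two upright holes 21 mm wide at 45 mm either side along its y: one holds the filling tube, the other the icing tip.
- icing_tip: Steel icing tip in the stand's other hole, to be left alone: a cone with a 34 mm wide flange at its foot and no barrel, standing 53 mm above the stand. Origin at its lower end.
Not all that is in view belongs to the job. There is more than one size of the tray; the one meant has the size given above. What is shaped like the part that bears tube_tip but blue is not meant.

How it is judged:
At the end, for the whole second after the job is handed in: The tube stands locked in the outlet, released and at rest: its tip at least 26 mm below the rim, within 4 mm of the bore's axis and upright within 0.08 rad (an unlocked tube is pushed up higher than that); the cap lies or stands in the tray (its grip point over the tray, below 60 mm) (z of tube_tip in the frame of mouth below -0.026 m and horizontal distance between tube_tip and mouth below 0.004 m and angle between the z axis of tube_tip and the z axis of mouth, either way round below 0.08 rad and linear speed of tube below 0.01 m/s and x of cap_grip in the frame of tray between -0.058 and 0.058 m and y of cap_grip in the frame of tray between -0.058 and 0.058 m and height (world z) of cap_grip below 0.06 m); the robot touches nothing.
It fails at once if more than 16 N between the tube and the seat (contact force between tube and seat above 16 N).
It fails at once if the icing tip is moved by more than 30 mm (distance of icing_tip from where it was at the start of the episode above 0.03 m).
It fails at once if the jar, bowl, beaker, spatula or a biscuit is moved by more than 40 mm (distance of any of jar, bowl, beaker, biscuit0, biscuit1, biscuit2, spatula from where it was at the start of the episode above 0.04 m).
It also fails if it takes over 58 s, if anything falls off the work surface, if the arm or the gripper's body presses on something with over 40 N, if the wrist force passes 120 N, or if a joint passes its speed limit or range.

ROBOT

A 6-joint arm with a two-finger parallel gripper is mounted at the origin on the work surface. World frame = base frame: x ahead of the robot, y to its left, z up, the work surface at z = 0. Lengths are in m, angles in rad, forces in N, time in s.
With the tool pointing down it reaches from about 0.325 to 0.775 m from the base axis. Payload 5.5 kg.
Tool frame: the origin (TCP) lies between the finger pads; the fingertips stand 8 mm ahead of it and the grasp point (between the pads) lies 11 mm behind it (tcp_to_tips is the distance from the TCP to the fingertips, in m); z points along the fingers, y is the direction in which the jaws open and shut (so a half turn about z gives the same grasp; the last joint's range is limited). The gripper opens to 88 mm and grips with 3 to 60 N. Pads are 20 mm wide; open, the fingers measure 115 mm over their backs; the gripper's body (75 mm by 178 mm) begins 61 mm behind the grasp point.
Start: joints at [-1.382, 0.091, 1.231, -0, 1.82, -0.057], TCP at [0.146, -0.582, 0.231] pointing down, gripper open.
Joint ranges: [-2.87, 2.87], [-0.86, 2.18], [0.17, 2.46], [-1.51, 4.65], [0.06, 2.69], [-2.65, 2.65]. Speed limits (rad/s): [2.57, 2.57, 3.01, 3.14, 3.14, 3.14].

INTERFACE

Orientations are given as a unit quaternion [w, x, y, z].
In Python, from bench import * gives the robot as it stands. Calls block until the motion is done:
- move_to(position, orientation): joint-space move of the TCP to a pose.
- move_l(position, speed=0.15, orientation=None): straight line of the TCP; orientation=None keeps the orientation; speed is the mean speed in m/s.
- movej(angles): joint-space move.
- gripper_open() and close(): open the fingers fully, or close them until they stop; the grip force is fixed at half the most.
- hold(seconds).
- inverse_kinematics(position, orientation): joint angles nearest the present ones, or None.
- state(): the state.
- get_image(name): name is "scene" or "top" or "wrist"; returns a dict with "frame" (384x512x3 uint8, blue, green, red), "depth" (384x512 float32, m along the optical axis (not along the pixel's ray), 0 where there is no reading), "camera_matrix" (3x3 intrinsics, pixels), "view" (4x4, takes a point from world to camera coordinates). Camera axes: x right, y up, looking along -z (the intrinsics and any distortion apply to the point x, -y, -z); pixel columns grow to the right and rows downward; lengths in m; the calibration is good to about 2 mm. A picture is of the moment at which its call begins.
A pose or a line that the arm cannot do raises IKError and nothing moves.
- job_done(): hands the job in, once; it reports no verdict.
The state is a dict: "time": time; "joint_pos": joint angles; "dq": joint speeds; "joint_torque": joint torques, N m; "ee_pos": TCP position; "ee_rot": TCP orientation; "ft_force": force on the tool from outside, world axes, zero at the start; "moment": the same for the moment, N m; "finger_gap": finger opening in m.
Only numpy, scipy, OpenCV 4.12 (cv2) and the standard library are available. Lean on these libraries where they do the work, as an engineer would, in place of code of your own. Each camera call takes 0.05 s, during which the arm holds its last target. There are 200 camera calls.

## Working session

There is one attempt and no reset: what is moved stays moved. The work goes in short steps, each a Python script; the robot and the scene stay as the last script left them, time stands still between calls to the robot, and variables do not carry over. Pictures are saved under pics/ and viewed, about 8 in all and at most 12, crops included, and the job is handed in when it is done.

```bash
ls; mkdir -p pics; cat > h.py <<'E'
from bench import *
import numpy as np, cv2
def grab(n):
    im=get_image(n); np.savez('pics/%s.npz'%n,**{k:np.asarray(v) for k,v in im.items()}); return im
def cloud(im):
    d=im['depth'];K=np.array(im['camera_matrix']);V=np.array(im['view'])
    v,u=np.mgrid[:d.shape[0],:d.shape[1]]
    P=np.stack([(u-K[0,2])/K[0,0]*d,-(v-K[1,2])/K[1,1]*d,-d,np.ones_like(d)],-1)
    W=P@np.linalg.inv(V).T; W=W[...,:3]; W[d==0]=np.nan
    return W
E
python3 - <<'E'
from h import *
a=grab('top');b=grab('scene')
cv2.imwrite('pics/top.png',cv2.resize(a['frame'],(800,600),interpolation=cv2.INTER_CUBIC))
cv2.imwrite('pics/scene.png',cv2.resize(b['frame'],(800,600),interpolation=cv2.INTER_CUBIC))
print(state())
for i in (a,b): print(i['camera_matrix'],i['view'],{k for k in i})
E
```

```text
pics
{'time': 0.1, 'joint_pos': array([-1.38167246e+00,  9.17687421e-02,  1.23177511e+00, -3.27044229e-05,
        1.81978195e+00, -5.66888394e-02]), 'dq': array([ 9.68083225e-05, -2.29402108e-03, -2.63284924e-03, -2.73279844e-05,
        4.57590295e-04,  1.11737148e-03]), 'joint_torque': array([ 2.10186961e-03, -4.47858524e+01, -4.07569420e+01,  7.00785918e-02,
        2.84921669e-02, -1.23161262e-04]), 'ee_pos': array([ 0.1459536 , -0.5817174 ,  0.22962337]), 'ee_rot': array([-8.63626435e-04,  9.92456637e-01,  1.22593118e-01, -7.31571835e-05]), 'ft_force': array([ 0.58331469, -0.43044081, -0.68326527]), 'moment': array([-0.00303394,  0.00367746,  0.00221517]), 'finger_gap': 0.08781744144454441}
[[464.27306332   0.         255.47468981]
 [  0.         464.27306332 193.58052087]
 [  0.           0.           1.        ]] [[ 0.00804398 -0.99988402  0.01293194  0.03939575]
 [ 0.99158937  0.00964649  0.12906383 -0.52174096]
 [-0.12917361  0.01178499  0.99155196 -1.10011644]
 [ 0.          0.          0.          1.        ]] {'camera_matrix', 'depth', 'view', 'frame'}
[[351.37174543   0.         253.17551205]
 [  0.         351.37174543 189.557883  ]
 [  0.           0.           1.        ]] [[-0.14633085  0.98901873 -0.02071781  0.047789  ]
 [-0.60572377 -0.07302288  0.79231709  0.22187603]
 [ 0.78210357  0.1284897   0.60975766 -1.20023548]
 [ 0.          0.          0.          1.        ]] {'camera_matrix', 'depth', 'view', 'frame'}
```

View pics/top.png

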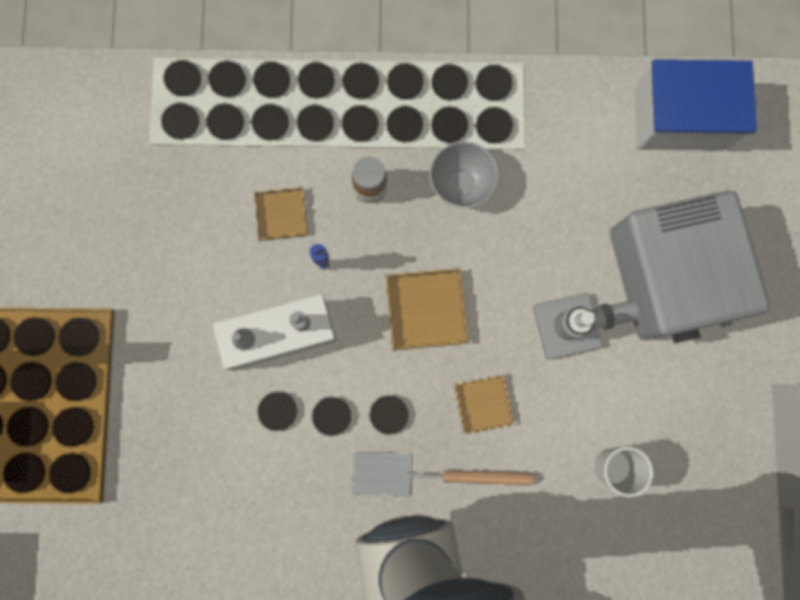

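View pics/scene.png

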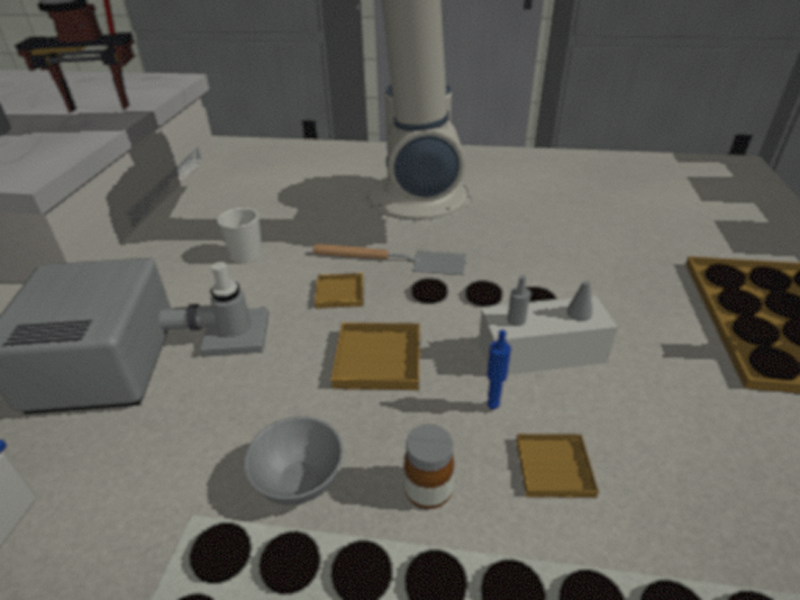

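Top view (800x600): there are three brass trays, at (282,213), (428,309) and (485,404). Only the middle one looks about 120 mm wide; the others look about 75 mm.
- **Cap:** (582,318), on the outlet.
- **Stand:** tube (barrel and spout) at (300,320), icing tip (cone) at (243,338).
- **Blue decoy:** (320,255).

Next I'll measure these from depth.

```bash
python3 - <<'E'
from h import *
im=dict(np.load('pics/top.npz')); W=cloud(im)
f=im['frame']; hsv=cv2.cvtColor(f,cv2.COLOR_BGR2HSV); Z=W[...,2]
s=.64
m=cv2.inRange(hsv,(8,90,60),(28,255,255))&np.uint8(255*(Z<.03))
n,l,st,c=cv2.connectedComponentsWithStats(m)
for i in range(1,n):
    if st[i,4]>400 and c[i,0]/s>200:
        p=W[l==i]; r=cv2.minAreaRect((p[:,:2]*1000).astype(np.float32)); print('tray',c[i]/s,r,np.nanmax(p[:,2]))
def near(u,v,r,zmin,zmax,name):
    u,v,r=int(u*s),int(v*s),int(r*s); p=W[v-r:v+r,u-r:u+r].reshape(-1,3); p=p[(p[:,2]>zmin)&(p[:,2]<zmax)]
    r=cv2.minAreaRect((p[:,:2]*1000).astype(np.float32)); print(name,len(p),np.median(p,0),(p.min(0)+p.max(0))/2,p.min(0),p.max(0),r)
near(582,318,25,.125,.145,'capknob')
near(582,318,30,.085,.1,'flange/rim')
near(275,335,75,.055,.072,'stand')
near(300,320,22,.075,.15,'tube')
near(300,320,22,.105,.122,'tubebarrel top')
near(243,338,22,.075,.15,'icing')
near(690,265,110,.11,.135,'housing')
im=dict(np.load('pics/scene.npz')); W=cloud(im)
near(519,305,22,.075,.113,'tube sc'); near(519,283,12,.117,.16,'spout sc')
near(222,275,20,.105,.16,'cap sc')
near(583,300,22,.075,.16,'icing sc')
near(555,330,90,.06,.07,'stand sc')
crop=np.hstack([cv2.resize(f[150:250,130:270],(560,400),interpolation=cv2.INTER_CUBIC)])
cv2.imwrite('pics/crop1.png',crop)
E
```

```text
tray [280.38155299 213.4089628 ] ((668.4528198242188, 237.3044891357422), (79.27751922607422, 77.04460906982422), 6.362100601196289) 0.016003780941383106
tray [426.0929803  308.75713726] ((514.4996948242188, 1.4187850952148438), (118.04656219482422, 118.4149398803711), 5.845808982849121) 0.024095079690266807
tray [483.53486181 403.77512563] ((365.7948303222656, -89.70903015136719), (76.78921508789062, 78.30298614501953), 11.359853744506836) 0.017125683512258183
capknob 67 [ 0.49010624 -0.22259901  0.13015346] [ 0.49015175 -0.22325233  0.12961253] [ 0.48077076 -0.23324385  0.12522862] [ 0.49953274 -0.2132608   0.13399643] ((490.3276062011719, -223.4187469482422), (18.922466278076172, 18.834299087524414), 22.8109130859375)
flange/rim 158 [ 0.48499119 -0.2174529   0.09213836] [ 0.49130388 -0.22332426  0.09254382] [ 0.47117986 -0.24369405  0.08576936] [ 0.51142791 -0.20295447  0.09931829] ((489.2820739746094, -221.97154235839844), (41.135215759277344, 37.97502899169922), 24.79547119140625)
stand 1881 [0.47196598 0.23308537 0.06733934] [0.49978934 0.23463315 0.06356822] [0.41689703 0.1440
[... 1770 characters left out ...]
.11799648] [ 0.48273507 -0.23169131  0.10504465] [ 0.50216099 -0.21219983  0.13094831] ((492.4741516113281, -221.9624786376953), (19.356609344482422, 19.51407241821289), 0.6576663851737976)
icing sc 251 [0.46781139 0.27658115 0.09376504] [0.46489837 0.27897777 0.09833695] [0.45321492 0.26306265 0.07505214] [0.47658181 0.29489288 0.12162176] ((464.9835205078125, 276.77740478515625), (30.63582992553711, 22.58722496032715), 68.22159576416016)
stand sc 1506 [0.48377572 0.2327348  0.06729297] [0.50759448 0.23558385 0.0650001 ] [0.41520588 0.14449418 0.0600334 ] [0.59998309 0.32667351 0.06996679] ((508.3802185058594, 233.19595336914062), (141.1405792236328, 195.95220947265625), 15.785282135009766)
```

View pics/crop1.png

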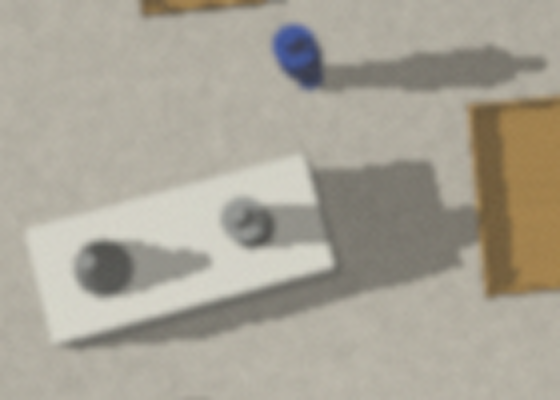

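The tray is (0.514, 0.001), measured at 118x118 mm; the other two are 78 mm. The tube is at about (0.4855, 0.1915), with its barrel top at 0.115 against 0.116 expected. In the crop it is at (247,222), a cylinder with a spout, and the icing cone is at (105,265). The cap is at (0.491, -0.2225). Next I'll move above the cap and look with the wrist camera.

```bash
cat >> h.py <<'E'
def Q(adeg):
    p=np.radians((adeg+90)/2); return np.array([0,np.cos(p),np.sin(p),0])
A=14; G=0.011   # TCP is 11 mm below the grasp point
def at(x,y,zg): return np.array([x,y,zg-G])
def fz(n=5):
    v=[]
    for _ in range(n): hold(.01); v.append(state()['ft_force'])
    return np.mean(v,0)
E
python3 - <<'E'
from h import *
for a in (14,-166):
    for p in [(.491,-.2225,.117),(.5145,.001,.046),(.4855,.1915,.092),(.4855,.1915,.27),(.491,-.2225,.28)]:
        print(a,inverse_kinematics(at(*p),Q(a)))
a=14 if inverse_kinematics(at(.4855,.1915,.092),Q(14)) is not None else -166
j=[abs(inverse_kinematics(at(.4855,.1915,.2),Q(k))[5]) for k in (14,-166)]; print(j)
E
```

```text
14 [-4.88590519e-01 -6.15786241e-02  1.60530858e+00 -4.44089210e-16
  1.59786270e+00 -7.32936614e-01]
14 [-6.41880121e-02 -8.78821551e-02  1.75839502e+00 -4.44089210e-16
  1.47107979e+00 -3.08534107e-01]
14 [ 3.10510595e-01 -9.70579004e-02  1.68363726e+00 -4.44089210e-16
  1.55501330e+00  6.61645001e-02]
14 [ 3.10510595e-01 -1.11204543e-01  1.38134347e+00 -4.44089210e-16
  1.87145372e+00  6.61645001e-02]
14 [-4.88590519e-01 -6.17720644e-02  1.31693681e+00 -4.44089210e-16
  1.88642791e+00 -7.32936614e-01]
-166 [-4.88590519e-01 -6.15786241e-02  1.60530858e+00 -4.44089210e-16
  1.59786270e+00  2.40865604e+00]
-166 None
-166 None
-166 None
-166 [-4.88590519e-01 -6.17720644e-02  1.31693681e+00 -4.44089210e-16
  1.88642791e+00  2.40865604e+00]Traceback (most recent call last):
  File "<stdin>", line 6, in <module>
TypeError: 'NoneType' object is not subscriptable
```

```bash
python3 - <<'E'
from h import *
move_to(at(.491,-.2225,.28),Q(A)); im=grab('wrist'); print(state()['time'],state()['ee_pos'],fz())
cv2.imwrite('pics/w1.png',im['frame'])
W=cloud(im);Z=W[...,2]
for lo,hi,n in((.127,.136,'knob top'),(.086,.098,'flange+rim')):
    m=(Z>lo)&(Z<hi)&(np.hypot(W[...,0]-.491,W[...,1]+.2225)<.04); p=W[m]
    print(n,len(p),p.mean(0) if len(p) else '',p.min(0),p.max(0))
    v,u=np.nonzero(m); print(u.mean(),v.mean())
print(np.linalg.inv(im['view']),im['camera_matrix'])
E
```

```text
1.9667 [ 0.49064587 -0.22339847  0.26877274] [-0.13237411  0.25966388 -0.07063154]
knob top 341 [ 0.49006444 -0.22320292  0.13037198] [ 0.4803025  -0.23334844  0.12702608] [ 0.4999992  -0.21388259  0.13304376]
256.1026392961877 184.07038123167155
flange+rim 713 [ 0.48901918 -0.21877063  0.0926892 ] [ 0.46951271 -0.24443248  0.08818231] [ 0.51088308 -0.20297555  0.09769824]
256.1570827489481 171.15427769985976
[[ 9.70764062e-01 -2.30836181e-01 -6.58163682e-02  4.72384430e-01]
 [ 2.40035547e-01  9.33866739e-01  2.65095926e-01 -1.51359060e-01]
 [ 2.69985931e-04 -2.73143866e-01  9.61973157e-01  4.23328437e-01]
 [ 0.00000000e+00  0.00000000e+00  0.00000000e+00  1.00000000e+00]] [[317.70451408   0.         256.27186474]
 [  0.         317.70451408 193.39624499]
 [  0.           0.           1.        ]]
```

View pics/w1.png

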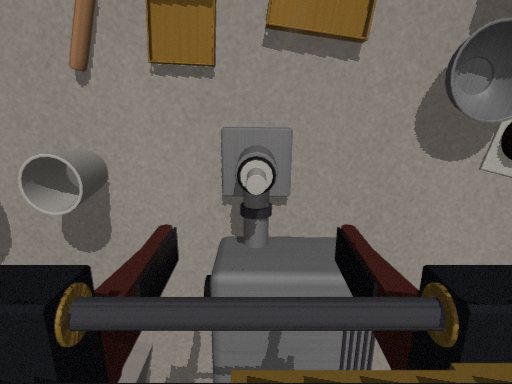

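Wrist view: the cap knob at (256,180) sits between the fingers, and the way down is clear. The knob centre is (0.490, -0.223) at z 0.130, as expected. I'll grasp it and put it in the tray.

```bash
python3 - <<'E'
from h import *
move_l(at(.490,-.223,.118),speed=.2); close(); s=state(); print(s['time'],s['finger_gap'],s['ee_pos'])
move_l(at(.490,-.223,.22),speed=.2); im=grab('wrist'); print(state()['finger_gap'],fz())
move_to(at(.5145,.0015,.16),Q(A)); move_l(at(.5145,.0015,.047),speed=.15)
gripper_open(); move_l(at(.5145,.0015,.17),speed=.25)
s=state(); print(s['time'],s['finger_gap']); im=grab('wrist'); cv2.imwrite('pics/w2.png',im['frame'])
W=cloud(im); dx=W[...,0]-.5145; dy=W[...,1]-.0014
m=(abs(dx)<.05)&(abs(dy)<.05)&(W[...,2]>.008)&(W[...,2]<.07); p=W[m]; print(len(p),p.mean(0),p.min(0),p.max(0))
# rim of outlet seen from top camera, uncapped
t=grab('top'); W=cloud(t); d=np.hypot(W[...,0]-.490,W[...,1]+.223); m=(d<.032)&(abs(W[...,2]-.09)<.006); p=W[m]
print(len(p),p.mean(0),p.min(0),p.max(0)); 
f=t['frame']; cv2.imwrite('pics/t2.png',cv2.resize(f[170:240,335:415],(640,560),interpolation=cv2.INTER_CUBIC))
E
```

```text
4.025 0.019446334558086312 [ 0.48999584 -0.22297472  0.10697927]
0.01927773967964887 [ 0.33189194  0.05463251 -0.90986776]
8.375 0.087669177317342
1057 [0.51464109 0.00440126 0.03126528] [ 0.49840599 -0.01365783  0.01029084] [0.53268286 0.01772192 0.05262844]
183 [ 0.49041007 -0.22429558  0.08906152] [ 0.46715815 -0.24412756  0.08402169] [ 0.51143064 -0.20227585  0.09468119]
```

View pics/w2.png

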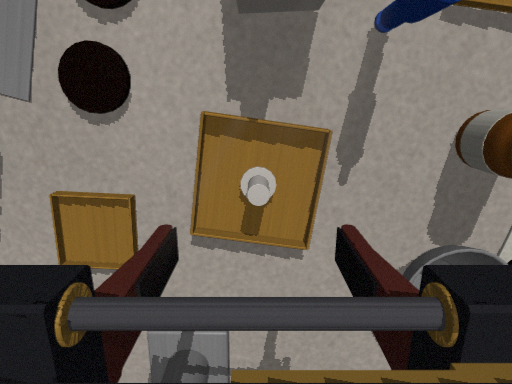

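The cap stands in the middle of the tray, at (258,187). Next: measure the open mouth from close up, then look at the tube from above.

```bash
python3 - <<'E'
from h import *
from scipy.optimize import least_squares
def circ(p):
    r=least_squares(lambda q:np.hypot(p[:,0]-q[0],p[:,1]-q[1])-q[2],[*p[:,:2].mean(0),.012],loss='soft_l1',f_scale=.001); return r.x
move_to(at(.490,-.223,.22),Q(A)); im=grab('wrist'); W=cloud(im)
d=np.hypot(W[...,0]-.490,W[...,1]+.223); m=(d<.03)&(abs(W[...,2]-.09)<.004)
p=W[m]; print(len(p),p.mean(0)); k=p[:,:2].astype(np.float32)
hull=cv2.convexHull(k)[:,0]; print('rim outer',circ(hull))
# bore = hole inside annulus
mm=np.uint8(m)*255; cs,_=cv2.findContours(mm,cv2.RETR_CCOMP,cv2.CHAIN_APPROX_NONE)
for c in cs:
    if len(c)>12:
        q=W[c[:,0,1],c[:,0,0]]; print(len(c),c[:,0].mean(0),circ(q))
v,u=np.nonzero(m); u0,v0=int(u.mean()),int(v.mean())
cv2.imwrite('pics/w3.png',cv2.resize(im['frame'][max(v0-40,0):v0+40,u0-50:u0+50],(800,640),interpolation=cv2.INTER_CUBIC)); print(u0,v0)
move_to(at(.4855,.1915,.25),Q(A)); im=grab('wrist'); W=cloud(im)
d=np.hypot(W[...,0]-.4855,W[...,1]-.1915)
for lo,hi in((.135,.15),(.113,.122),(.08,.11)):
    p=W[(d<.03)&(W[...,2]>lo)&(W[...,2]<hi)]; print(lo,len(p),p.mean(0),circ(cv2.convexHull(p[:,:2].astype(np.float32))[:,0]),p.min(0),p.max(0))
print(state()['time'],state()['ee_pos'])
E
```

```text
1163 [ 0.49018019 -0.22383691  0.08990075]
rim outer [ 0.49017373 -0.22375667  0.0209085 ]
129 [256.34108527 191.62790698] [ 0.49012524 -0.2236351   0.02052097]
75 [256.32       190.42666667] [ 0.49005918 -0.22339776  0.0121197 ]
256 191
0.135 116 [0.48433428 0.19243468 0.14051779] [0.48434598 0.19187487 0.00461922] [0.47987889 0.18733186 0.13505619] [0.48894698 0.19640978 0.14295904]
0.113 444 [0.4841493  0.19373998 0.11651247] [0.48468198 0.191715   0.01272887] [0.47189198 0.17910663 0.11306027] [0.49714834 0.2044091  0.12126773]
0.08 151 [0.48225338 0.20175816 0.09539144] [0.48454784 0.19198778 0.01270483] [0.47171453 0.19114325 0.08005196] [0.49666961 0.2046452  0.10982981]
11.0333 [0.48583493 0.19058489 0.23881347]
```

View pics/w3.png

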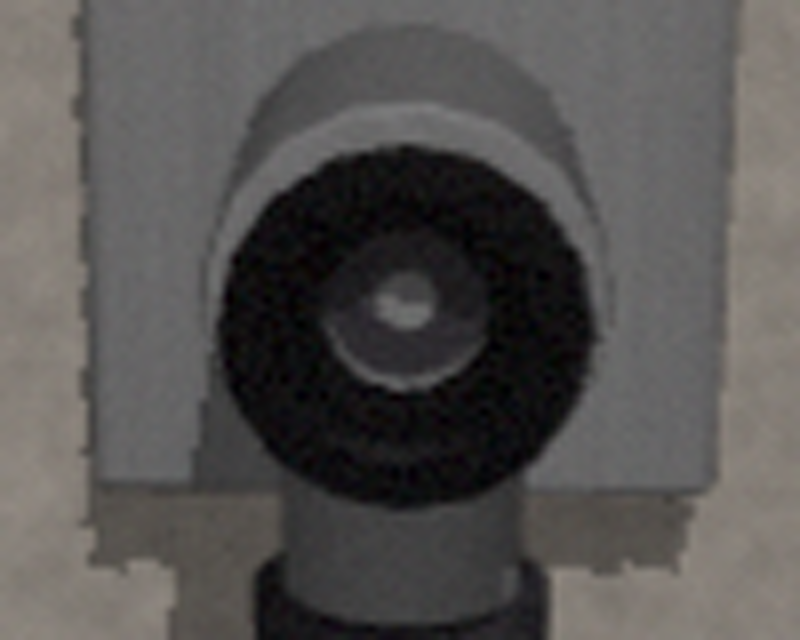

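The mouth centre is (0.4901, -0.2236), where the inner and outer circle fits agree to 0.3 mm. The crop shows the black collar with an open bore at (405,310). The tube axis is (0.4846, 0.1918). I'll grasp it, lift it and carry it above the mouth.

```bash
python3 - <<'E'
from h import *
move_l(at(.4846,.1918,.093),speed=.15); hold(.2); print(state()['ee_pos'])
close(); s=state(); print(s['time'],s['finger_gap'],s['ee_pos'])
move_l(at(.4846,.1918,.27),speed=.15); hold(.2); print(state()['finger_gap'],fz())
move_to(at(.4901,-.2236,.27),Q(A)); move_l(at(.4901,-.2236,.205),speed=.15); hold(.3)
s=state(); print(s['time'],s['ee_pos'],s['finger_gap'],fz())
im=grab('wrist'); cv2.imwrite('pics/w4.png',im['frame']); W=cloud(im)
d=np.hypot(W[...,0]-.4901,W[...,1]+.2236)
for lo in np.arange(.115,.27,.01):
    p=W[(d<.02)&(W[...,2]>lo)&(W[...,2]<lo+.01)]
    if len(p)>5: print(round(lo,3),len(p),p.min(0),p.max(0),(p.min(0)+p.max(0))[0]/2)
E
```

```text
[0.48508892 0.19197296 0.08296244]
13.4083 0.025596014804758153 [0.48460825 0.19181283 0.08199637]
0.025953556484490405 [ 0.11713902 -0.11860428 -1.27583167]
17.4 [ 0.49043161 -0.22377775  0.19508402] 0.025441490287046058 [-0.00718074 -0.32569055 -1.29236114]
0.125 125 [ 0.48151178 -0.22435729  0.12914614] [ 0.4988237  -0.21498551  0.13494813] 0.490167742670041
0.135 34 [ 0.48138112 -0.22467264  0.13503198] [ 0.49749819 -0.21493593  0.14492125] 0.4894396554079827
0.145 116 [ 0.48141712 -0.22373888  0.14512569] [ 0.49882263 -0.21478525  0.1549745 ] 0.490119877083208
0.155 133 [ 0.48127989 -0.22426152  0.15526131] [ 0.49820672 -0.21483564  0.16498064] 0.4897433039663363
0.165 55 [ 0.48205589 -0.22077154  0.16509659] [ 0.49504443 -0.2148676   0.17057601] 0.48855016338068713
0.175 89 [ 0.47720116 -0.22423247  0.18075296] [ 0.50231065 -0.21094977  0.1849318 ] 0.48975590932821217
0.185 410 [ 0.47117    -0.22536955  0.18505001] [ 0.50410277 -0.2091486   0.19496876] 0.48763638675024545
0.195 551 [ 0.47103761 -0.22517351  0.19507988] [ 0.50428934 -0.20908864  0.20498441] 0.48766347726464804
0.205 630 [ 0.47115162 -0.2243708   0.20502907] [ 0.50415605 -0.20916052  0.21498083] 0.48765383042314364
0.215 786 [ 0.47103314 -0.23598504  0.21500818] [ 0.50462055 -0.20899742  0.22498588] 0.4878268466181948
0.225 2235 [ 0.47102925 -0.23461666  0.22502435] [ 0.50422217 -0.20904324  0.23499121] 0.48762571101969676
0.235 873 [ 0.47102609 -0.23871656  0.23502317] [ 0.50695466 -0.20856958  0.24498313] 0.48899037508883153
0.245 436 [ 0.47102759 -0.2388175   0.24502537] [ 0.50670006 -0.20875447  0.25498865] 0.48886382570999454
0.255 309 [ 0.47472852 -0.23990382  0.25501058] [ 0.50671075 -0.20896019  0.26498443] 0.49071963587806333
0.265 470 [ 0.4730394  -0.23556356  0.26502023] [ 0.50600149 -0.20805703  0.27499126] 0.4895204453556382
```

View pics/w4.png

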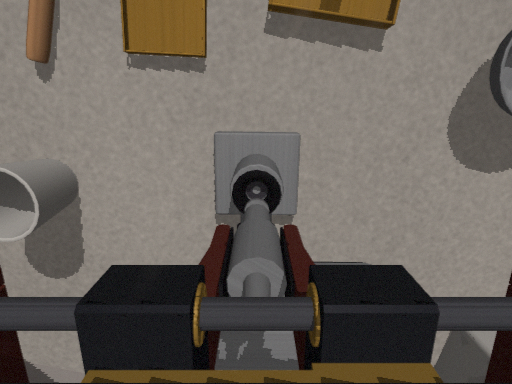

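The shank axis measures about (0.490, -0.2239) and is upright, in line with the mouth at (255,190). I'll push it in with small force-checked steps.

```bash
python3 - <<'E'
from h import *
X,Y=.4901,-.2236; T=.074
F0=fz(10); print('tare',F0)
def go(dep,sp): move_l(np.array([X,Y,.09-dep+T]),speed=sp)
go(.002,.1); go(.010,.03); hold(.1); print(fz()-F0,state()['time'])
dep=.010; log=[]
while dep<.0485:
    dep+=.001 if dep<.028 else .0004
    go(dep,.02); s=state(); f=s['ft_force']-F0; log.append((round(dep*1000,1),round(f[2],1),round(float(np.hypot(*f[:2])),1)))
    if f[2]>10.5: f=fz(3)-F0   # average out noise
    if f[2]>13 or np.hypot(*f[:2])>8 or s['time']>48: break
s=state(); print('stop',dep,f,s['time'],s['ee_pos'],.09+T-s['ee_pos'][2],s['finger_gap']); print(log)
E
```

```text
tare [ 0.03775612 -0.04505145 -0.95352525]
[ 0.00475149  0.04477235 -0.20045516] 18.6
stop 0.03839999999999998 [-2.7052091   0.59624035 13.51508886] 29.675 [ 0.49025301 -0.22377482  0.12764868] 0.036351323974556066 0.025891239314326932
[(11.0, np.float64(-1.0), 0.5), (12.0, np.float64(0.2), 0.5), (13.0, np.float64(0.2), 1.5), (14.0, np.float64(0.3), 0.4), (15.0, np.float64(4.1), 1.1), (16.0, np.float64(3.4), 1.0), (17.0, np.float64(3.5), 0.2), (18.0, np.float64(3.8), 0.3), (19.0, np.float64(4.9), 1.8), (20.0, np.float64(4.8), 0.6), (21.0, np.float64(5.5), 1.5), (22.0, np.float64(6.6), 0.6), (23.0, np.float64(7.0), 0.7), (24.0, np.float64(7.8), 0.6), (25.0, np.float64(7.7), 1.1), (26.0, np.float64(6.2), 0.6), (27.0, np.float64(5.6), 0.3), (28.0, np.float64(6.1), 1.1), (28.4, np.float64(5.6), 0.6), (28.8, np.float64(6.9), 0.4), (29.2, np.float64(6.7), 0.8), (29.6, np.float64(6.2), 1.4), (30.0, np.float64(7.1), 1.1), (30.4, np.float64(6.6), 1.5), (30.8, np.float64(6.2), 0.4), (31.2, np.float64(6.7), 0.7), (31.6, np.float64(7.0), 1.3), (32.0, np.float64(6.4), 1.4), (32.4, np.float64(6.3), 1.6), (32.8, np.float64(6.1), 0.2), (33.2, np.float64(5.8), 0.5), (33.6, np.float64(5.7), 0.8), (34.0, np.float64(4.6), 0.5), (34.4, np.float64(5.4), 0.9), (34.8, np.float64(5.0), 0.4), (35.2, np.float64(5.2), 0.8), (35.6, np.float64(4.9), 0.6), (36.0, np.float64(6.3), 0.8), (36.4, np.float64(8.0), 0.8), (36.8, np.float64(8.7), 1.3), (37.2, np.float64(9.9), 0.9), (37.6, np.float64(11.6), 2.0), (38.0, np.float64(12.4), 1.6), (38.4, np.float64(13.4), 3.4)]
```

Force fell at 33.6–35.6 mm, then rose steadily from 36.0 mm past 13 N while the tip stalled at 36.35 mm (the arm is compliant). That pattern fits a lock near 34 mm and the seat at 36 mm. Before letting go I'll ease up gently: a locked tube should hold against a small pull.

```bash
python3 - <<'E'
from h import *
X,Y=.4901,-.2236; T=.074; W0=-.9535; dep=.0384
while dep>.032:
    dep-=.0006; move_l(np.array([X,Y,.09-dep+T]),speed=.02); f=fz(3)[2]-W0; s=state()
    print(round(dep*1e3,1),round(f,1),'tip',round((.09+T-s['ee_pos'][2])*1e3,2))
    if f<-3: break
print(s['time'],s['finger_gap'])
E
```

```text
37.8 11.9 tip 36.23
37.2 9.1 tip 36.12
36.6 7.5 tip 35.99
36.0 6.6 tip 35.89
35.4 5.1 tip 35.49
34.8 6.0 tip 34.8
34.2 5.3 tip 34.15
33.6 3.9 tip 33.77
33.0 -0.1 tip 33.69
32.4 -5.8 tip 33.51
32.425 0.025962756000537508
```

It is locked: the tip stops at about 33.6 mm and resists a 5.8 N upward pull, where an unlocked tube would follow the spring. I'll relax to zero force, release and check.

```bash
python3 - <<'E'
from h import *
X,Y=.4901,-.2236; T=.074
move_l(np.array([X,Y,.09-.0331+T]),speed=.02); gripper_open(); hold(.2)
p=state()['ee_pos']; move_l([X,Y,.245],speed=.15); hold(.3)
s=state(); print(s['time'],s['finger_gap'],s['ee_pos'],s['ft_force'])
im=grab('wrist'); W=cloud(im); d=np.hypot(W[...,0]-X,W[...,1]-Y)
for lo,hi in((.13,.146),(.149,.158),(.17,.2)):
    p=W[(d<.025)&(W[...,2]>lo)&(W[...,2]<hi)]
    if len(p): print(lo,len(p),np.median(p,0),(p.min(0)+p.max(0))/2,p.max(0))
t=grab('top'); cap=cloud(t); m=(abs(cap[...,0]-.5145)<.05)&(abs(cap[...,1]-.0014)<.05)&(cap[...,2]>.01); print('cap',cap[m].mean(0),cap[m].max(0))
a=cv2.resize(t['frame'],(800,600)); cv2.imwrite('pics/end.png',np.hstack([im['frame'][:,:400],t['frame'][:,100:500]]))
E
```

```text
35.1417 0.087620101829365 [ 0.48991235 -0.22349305  0.2442146 ] [ 0.28302027 -0.30920439  1.11773228]
0.13 123 [ 0.48699639 -0.21281315  0.13815708] [ 0.48948437 -0.21743692  0.13804497] [ 0.5020251  -0.21075625  0.1459805 ]
0.149 83 [ 0.48626541 -0.21260719  0.15342343] [ 0.48907121 -0.21748236  0.15369351] [ 0.50133589 -0.21085431  0.15799224]
0.17 260 [ 0.48915591 -0.22106902  0.18840584] [ 0.48923001 -0.22317878  0.1805566 ] [ 0.4941136  -0.2179531   0.19100871]
cap [0.51348094 0.00112814 0.02857217] [0.53113297 0.01751034 0.05435154]
```

View pics/end.png

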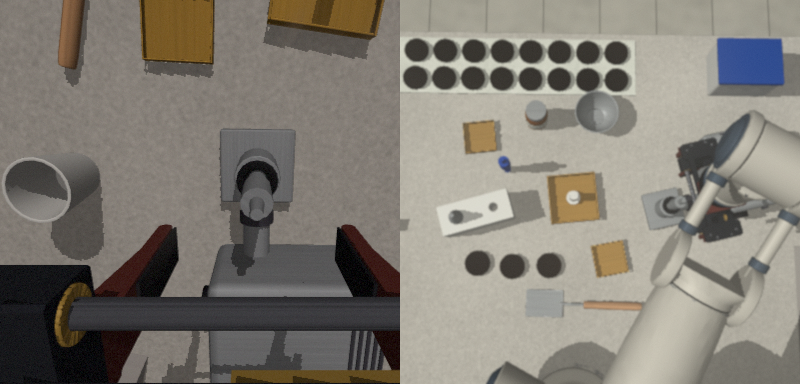

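The tube stands upright in the outlet at (257,190). Its spout top is at about z 0.189–0.190, which puts the tip about 33.5 mm deep. The cap is in the tray at (573,197). Everything else is where it was, so I'm handing in.

```bash
python3 -c "
from h import *
print(state()['time']); job_done()"
```

```text
35.2417
the job is handed in; nothing more can be done
```

The job is done and handed in at 35.2 s: the cap stands in the middle of the 120 mm brass tray, and the steel tube is locked in the outlet.

- **Push:** I stopped at the seat at about 13.5 N, with the tip about 36.3 mm deep.
- **Lock:** on easing up, the catches held the tube against a pull of about 6 N at about 33.6 mm.
- **After release:** the last pictures showed the tube upright and still down. Its spout top was at about 0.190 m, so the tip is about 33.5 mm below the rim. Its spout lay within about 1 mm of the bore's axis. The gripper was open and about 8 cm clear of the grip.
- **Other things:** the icing tip, blue tube, jar, bowl, beaker, spatula and biscuits looked unmoved; I judged this by eye.

No check failed. The one disagreement was that the arm yielded about 2 mm under load, so at the seat the commanded depth read 38.4 mm against 36.3 mm measured.

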